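# Nest the blue kidney tray in its steel dish

### The arm

A 7-joint arm with a two-finger parallel gripper is mounted at the origin on a cart in front of the work surface, level with it; the furniture and walls round the work are solid. World frame = base frame: x ahead of the robot, y to its left, z up, the work surface at z = 0. Lengths are in m, angles in rad, forces in N, time in s.
With the tool pointing down it reaches from about 0.4 to 0.875 m from the base axis. Payload 6.5 kg.
Tool frame: the origin (TCP) lies at the very end of the fingers, on their centre line; the grasp point (between the pads) lies 19 mm behind it; y points along the fingers, x is the direction in which the jaws open and shut, and the axes are right-handed (so a half turn about y gives the same grasp; the last joint's range is limited). The gripper opens to 85 mm and grips with 20 to 120 N. Pads are 22 mm wide; open, the fingers measure 114 mm over their backs; the gripper's body (76 mm by 85 mm) begins 54 mm behind the grasp point. The pads swing forward as they close: fully open they stand 13 mm farther back than shut.
Start: joints at [1.276, 0.536, -0.004, 1.538, 0.003, 1.067, -0.071], TCP at [0.147, -0.633, 0.231] pointing down, gripper open.
Joint ranges: [-2.7, 2.7], [-0.37, 2.16], [-1.27, 1.26], [0.24, 2.4], [-1.31, 4.45], [0.19, 1.91], [-2.76, 2.76]. Speed limits (rad/s): [2.39, 2.39, 3.14, 3.14, 3.14, 3.14, 3.14].

### API

Orientations are given as a unit quaternion [w, x, y, z].
In Python, from cell import * gives the robot as it stands.
- The arm moves only by the tool send_rows, never from a script. Its argument "targets" is a list of rows, each an object of numbers: "x", "y", "z": the shift along the tool's x, y, z in cm; "rx", "ry", "rz": the turn, a rotation vector about the tool's x, y, z in degrees. A call has 1 to 12 rows; each row shifts and turns the commanded pose from where the row before left it, along the tool's axes as they then stand; what a row does not reach is not made up. A row lasts 1/10 s, in which the tool goes at most 50 mm and 8.59 degrees, less where a joint would pass 70% of its speed; a pose out of reach is approached as far as the arm can. A call is refused whole if a number of a shift passes 5 or a number of a turn 8.59, either way. A call with a gripper value outside its range is refused whole. "jaw" is the finger opening in cm, from 0 to 8.54, set as the call begins (left out, the last holds). The fingers move at their own pace and stop on an object; "grip_force" is the grip in N (left out, the last holds). Time passes only in rows, so rows that do not move let the fingers close. It gives the time, the measured TCP pose, the force and the opening at its end, in the units of the state.
- state(): the state, without advancing time (a new reading comes with each control period).
- read_camera(name): name is "side" or "top" or "wrist"; returns a dict with "color" (420x560x3 uint8, blue, green, red), "z_map" (420x560 float32, m along the optical axis (not along the pixel's ray), 0 where there is no reading), "intrinsics" (3x3 intrinsics, pixels), "rvec" (rotation vector, rad) and "tvec" (3), from world to camera coordinates, as OpenCV has them. Camera axes: x right, y down, z forward; pixel columns grow to the right and rows downward; lengths in m; the calibration is good to about 2 mm. A picture is of the moment at which its call begins.
- close_job(): hands the job in, once; it reports no verdict.
The state is a dict: "time_s": time; "qpos": joint angles; "joint_vel": joint speeds; "joint_torque": joint torques, N m; "position": TCP position; "orientation": TCP orientation; "force": force on the tool from outside, world axes, zero at the start; "torque": the same for the moment, N m; "gripper_width": finger opening in m.
Only numpy, scipy, OpenCV 4.12 (cv2) and the standard library are available. Lean on these libraries where they do the work, as an engineer would, in place of code of your own. Each camera call takes 0.05 s, during which the arm holds its last target.

### The job

Pick up the blue kidney-shaped tray by its black bridge handle, turn it so that its outline matches the kidney-shaped steel dish, and set it down inside that dish, fully home on its floor; lower it in rather than dropping it. Leave the straight oblong steel dish alone, then let go.

Things in the scene. Friction and masses are not known exactly. Their poses are not given: they have to be found in the camera images.
- kidney_tray: Blue tapered kidney-shaped tray to be moved, loose, about 0.2 kg, standing flat. 166 mm long along its y; 66 mm wide and 44 mm high at the rim, 48 mm wide at the foot. Middle line: arc of radius 75 mm, half angle 0.72 rad. A black bridge handle stands above its middle. Origin: at the foot, on the middle line half way along; z up, -x to the hollow (concave) side.
- tray_grip (a point): Centre of the bar of the tray's black handle, 68 mm straight above the tray's origin. The bar is 64 mm long along the tray's x, 14 mm thick along its y (grip it along y) and 20 mm high (58 to 78 mm above the foot), open on both sides. Axes as the tray's.
- kidney_dish: Steel kidney-shaped outer dish, loose, 0.6 kg, same middle line as the tray; 190 mm long along its y, 38 mm high. Inside 82 mm wide at the rim, 64 mm at the floor, which is 3 mm thick: about 8 mm room round the nested tray. Origin: at the underside, on the middle line half way along; z up, -x to the hollow side. Nested, the tray's origin lies 3 mm above it, axes the same way.
- oblong_dish: Bystander, not to be used or moved: straight oblong steel dish with round ends, loose, 0.6 kg, 190 mm long along its y, 74 mm wide, 38 mm high. Origin: centre of its underside, z up.

How it is judged:
At the end, for the whole second after the job is handed in: The blue tray rests in the kidney dish: foot within 4 mm of its floor, origin within 15 mm sideways, long axes within 14 degrees (it fits only the right way round), both level within 6 degrees and still, the dish on the table; the oblong dish is within 40 mm of its start (horizontal distance between kidney_tray and kidney_dish below 0.015 m and z of kidney_tray in the frame of kidney_dish between -0.002 and 0.007 m and angle between the x axis of kidney_tray and the x axis of kidney_dish, either way round below 0.25 rad and angle between each of kidney_tray, kidney_dish's own z axis and vertical below 0.1 rad and height (world z) of kidney_dish below 0.01 m and linear speed of kidney_tray below 0.02 m/s and distance of oblong_dish from where it was at the start of the episode below 0.04 m); the robot touches nothing.
It fails at once if the blue tray is dropped (falls faster than 0.6 m/s out of the fingers) (linear speed of kidney_tray above 0.6 m/s and contact force between the fingers and kidney_tray below 0.1 N).
It fails at once if the oblong dish is pushed away by more than 40 mm (distance of oblong_dish from where it was at the start of the episode above 0.04 m).
It also fails if it takes over 40 s, if anything falls off the work surface, if the arm or the gripper's body presses on something with over 40 N, if the wrist force passes 120 N, or if a joint passes its speed limit or range.

## Working session

There is one attempt and no reset: what is moved stays moved. The work goes in short steps, Python scripts to look and compute and a tool call to move; the robot and the scene stay as the last step left them, time stands still between calls to the robot, and variables do not carry over. Pictures are saved under pics/ and viewed, and the job is handed in when it is done.

Besides the shell and the picture viewer there is one more tool, called after ">>>" in YAML: its name, and indented under it one key for each argument. send_rows: Moves the arm, as the interface text tells. Its arguments: {"type":"object","properties":{"targets":{"type":"array","items":{"type":"object","properties":{"x":{"type":"number"},"y":{"type":"number"},"z":{"type":"number"},"rx":{"type":"number"},"ry":{"type":"number"},"rz":{"type":"number"}}}},"jaw":{"type":"number"},"grip_force":{"type":"number"}},"required":["targets"]}

```bash
mkdir -p pics; python3 - <<'E'
from cell import *
import cv2,numpy as np
s=state();print(s)
for n in("top","side"):
    c=read_camera(n);cv2.imwrite(f"pics/{n}0.png",c["color"]);np.savez(f"{n}0.npz",**c);print(c["intrinsics"],c["rvec"],c["tvec"])
E
```

```text
{'time_s': 0.0, 'qpos': array([ 1.27579371,  0.53719411, -0.00448303,  1.53882045,  0.00261288,
        1.06732996, -0.07121898]), 'joint_vel': array([-1.33240793e-03, -6.86775491e-04, -3.12283234e-04,  1.32618988e-04,
        4.27263070e-04,  9.65990766e-05, -1.09858034e-03]), 'joint_torque': array([-6.81058118e-04, -5.83409178e+01,  1.04840096e+00, -2.59105808e+01,
        1.22994161e-02,  9.64277802e-03, -2.48219800e-05]), 'position': array([ 0.14729313, -0.63245622,  0.23041512]), 'orientation': array([ 0.55417943, -0.55347814,  0.44013665, -0.43912054]), 'force': array([ 0.45869195, -0.31071069,  0.67362532]), 'torque': array([-0.03943415, -0.02186353,  0.05991091]), 'gripper_width': 0.08527319934884396}
[[425.34292966   0.         283.2966347 ]
 [  0.         425.34292966 213.43896262]
 [  0.           0.           1.        ]] [ 2.12846952 -2.14974232  0.19865612] [0.12932517 0.52152012 0.84781011]
[[454.48180598   0.         280.00441993]
 [  0.         454.48180598 209.68406695]
 [  0.           0.           1.        ]] [ 2.01970762 -0.04347129  0.04334793] [-0.54216512  0.12952608  0.89431971]
```

View pics/top0.png

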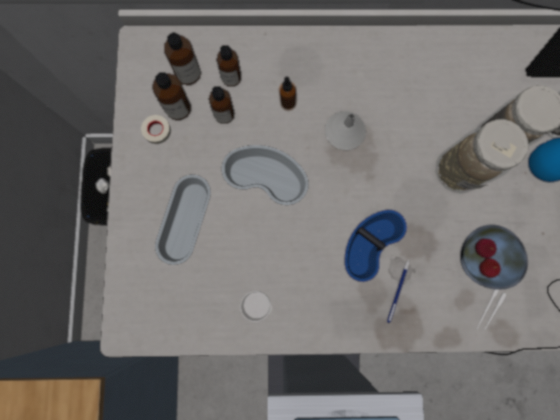

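View pics/side0.png

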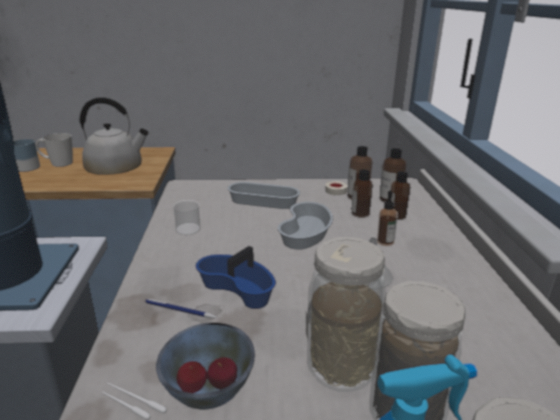

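```bash
cat > h.py <<'E'
import cv2,numpy as np
def cam(c):
    R=cv2.Rodrigues(c["rvec"])[0];return c["intrinsics"],R,c["tvec"].reshape(3)
def ray(c,uv,z):
    K,R,t=cam(c);uv=np.asarray(uv,float).reshape(-1,2)
    d=(np.linalg.inv(K)@np.c_[uv,np.ones(len(uv))].T).T@R
    o=-R.T@t
    return o+d*((z-o[2])/d[:,2])[:,None]
def cloud(c):
    K,R,t=cam(c);v,u=np.mgrid[:420,:560];z=c["z_map"]
    p=np.stack([(u-K[0,2])*z/K[0,0],(v-K[1,2])*z/K[1,1],z],-1)
    return (p-t)@R
def proj(c,P):
    K,R,t=cam(c);return cv2.projectPoints(np.asarray(P,float).reshape(-1,3),c["rvec"],c["tvec"],K,None)[0].reshape(-1,2)
def kid(w,R=.075,a=.72):   # centroid x offset of band outline, origin at mid-arc, centre at -R
    th=np.linspace(-a,a,200);im=np.zeros((600,600),np.uint8)
    for t in th: cv2.circle(im,(int(300+2000*(R*np.cos(t)-R)),int(300+2000*R*np.sin(t))),int(2000*w),255,-1)
    m=cv2.moments(im,True);return (m["m10"]/m["m00"]-300)/2000
def pose(c,cnt,z,w):
    P=ray(c,cnt.reshape(-1,2),z)
    Q=np.round((P[:,:2]-P[:,:2].mean(0))*1e5).astype(np.int32);off=P[:,:2].mean(0)
    m=cv2.moments(Q.reshape(-1,1,2));cen=np.array([m["m10"],m["m01"]])/m["m00"]
    ang=.5*np.arctan2(2*m["mu11"],m["mu20"]-m["mu02"])  # long axis
    hull=cv2.moments(cv2.convexHull(Q.reshape(-1,1,2)));hc=np.array([hull["m10"],hull["m01"]])/hull["m00"]
    x=np.array([np.sin(ang),-np.cos(ang)])
    if x@(hc-cen)>0:x=-x    # hull centroid moves to the hollow side (-x)
    cen=cen/1e5+off
    lx=np.ptp(P[:,:2]@x);ly=np.ptp(P[:,:2]@np.array([-x[1],x[0]]))
    return cen-x*kid(w),np.arctan2(x[1],x[0]),(lx,ly)
E
cat > m.py <<'E'
from h import *
c=dict(np.load("top0.npz"))
W=cloud(c);im=c["color"];hsv=cv2.cvtColor(im,cv2.COLOR_BGR2HSV)
print(ray(c,[[0,0],[560,0],[0,420],[263,175],[374,245]],0).round(3))
b=((hsv[...,0]>100)&(hsv[...,0]<130)&(hsv[...,1]>130)).astype(np.uint8)*255
b[:,:330]=0;b[:190]=0;b[290:]=0;b[:,415:]=0
b=cv2.morphologyEx(b,cv2.MORPH_OPEN,np.ones((3,3)))
b=cv2.morphologyEx(b,cv2.MORPH_CLOSE,cv2.getStructuringElement(2,(15,15)))
H=W[...,2];print("table",np.median(H[260:280,150:240]), "heights", np.percentile(H[150:200,230:300],[5,50,98]))
cv2.imwrite("pics/hm.png",np.clip(H*2500,0,255).astype(np.uint8))
def big(m): return max(cv2.findContours(m,cv2.RETR_EXTERNAL,cv2.CHAIN_APPROX_NONE)[0],key=cv2.contourArea)
k=(H>.02).astype(np.uint8)*255;k[:,:215]=0;k[:,315:]=0;k[:135]=0;k[215:]=0
cb=big(b);ck=big(k)
for n,cn,z,w in(("tray",cb,.044,.033),("dish",ck,.038,.0455)):
    o,a,l=pose(c,cn,z,w);print(n,o.round(4),a.round(3),np.round(l,3))
    X=np.array([np.cos(a),np.sin(a)]);
    for q in ([*o,z],[*(o+X*.04),z]):
        p=proj(c,q)[0];cv2.circle(im,tuple(int(v) for v in p),2,(0,0,255),-1)
    cv2.drawContours(im,[cn],-1,(0,255,0),1)
cv2.imwrite("pics/ov.png",im)
# handle
hm=(H>.055)&(H<.09);hm[:,:340]=0;hm[:,400:]=0;hm[:220]=0;hm[265:]=0
P=W[hm];print("handle",len(P),P.mean(0),np.percentile(P[:,2],[5,50,95]))
d=((hsv[...,2]<45)).astype(np.uint8);d[:,:350]=0;d[:,395:]=0;d[:222]=0;d[260:]=0
r=cv2.minAreaRect(ray(c,np.argwhere(d)[:,::-1],.078)[:,:2].astype(np.float32));print(r,d.sum())
E
python3 m.py
```

```text
[[ 1.052  0.793  0.   ]
 [ 1.051 -0.556  0.   ]
 [ 0.113  0.698  0.   ]
 [ 0.618  0.168  0.   ]
 [ 0.459 -0.073  0.   ]]
table -0.00016792924368703066 heights [-0.00080236  0.00401058  0.03978234]
tray [ 0.4669 -0.0519] 0.906 [0.085 0.166]
dish [0.6241 0.1563] -0.359 [0.112 0.192]
handle 259 [ 0.46577681 -0.05053743  0.07611679] [0.06579758 0.07747834 0.08037602]
((0.46511441469192505, -0.04797861725091934), (0.05794626846909523, 0.01752246357500553), 51.37986373901367) 93
```

View pics/ov.png

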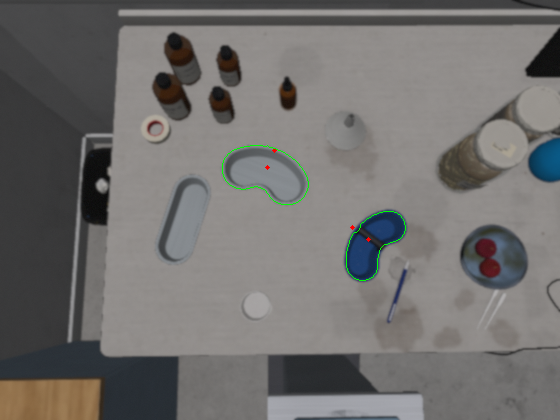

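```bash
cat > t.py <<'E'
import sys
from cell import *
from scipy.spatial.transform import Rotation as Ro
import numpy as np
def report(tgt=None,yaw=None):
    s=state();q=s["orientation"];R=Ro.from_quat(np.r_[q[1:],q[0]]).as_matrix()
    jy=np.arctan2(R[1,0],R[0,0])
    print("t",s["time_s"],"p",s["position"].round(4),"jawyaw",jy.round(4),"w",round(s["gripper_width"],4),"F",s["force"].round(1),"q",s["qpos"].round(2))
    print("R",R.round(3).tolist())
    if tgt is not None:
        print("shift tool cm",(R.T@(np.array(tgt)-s["position"])*100).round(2))
    if yaw is not None:
        for k in(0,np.pi):
            d=(yaw+k-jy+np.pi)%(2*np.pi)-np.pi;print("turn about tool y deg",round(-np.degrees(d),2),"(world z",round(np.degrees(d),2),")")
    # tilt fix: rotvec in tool axes bringing tool y to straight down
    y=np.array([0,0,-1.]);v=np.cross(R[:,1],y);print("tilt fix deg",np.degrees(R.T@v).round(2))
if __name__=="__main__":
    a=[float(v) for v in sys.argv[1:]];report(a[:3] or None,a[3] if len(a)>3 else None)
E
python3 t.py 0.466 -0.0505 0.2 2.473
python3 - <<'E'
from h import *
c=dict(np.load("top0.npz"));W=cloud(c).reshape(-1,3)
c2=dict(np.load("side0.npz"));W=np.r_[W,cloud(c2).reshape(-1,3)]
for x in np.arange(.1,.9,.08):
  print(round(x,2),[ (lambda s: round(float(np.percentile(s,99)),2) if len(s)>5 else None)(W[(abs(W[:,0]-x)<.04)&(abs(W[:,1]-y)<.04)][:,2]) for y in np.arange(-.64,.32,.08)])
E
```

```text
t 0.1 p [ 0.1473 -0.6325  0.2305] jawyaw -1.3419 w 0.0852 F [-0.8  0.3 -0.5] q [ 1.28  0.54 -0.    1.54  0.    1.07 -0.07]
R [[0.227, -0.0, 0.974], [-0.974, 0.002, 0.227], [-0.002, -1.0, -0.0]]
shift tool cm [-49.45   3.12  44.25]
turn about tool y deg 141.42 (world z -141.42 )
turn about tool y deg -38.58 (world z 38.58 )
tilt fix deg [ 0.01 -0.   -0.09]
0.1 [-0.89, -0.89, -0.89, -0.89, -0.89, -0.89, 0.0, 0.01, 0.31, 0.01, 0.0, -0.89]
0.18 [None, None, None, None, -0.04, None, 0.0, 0.0, 0.0, 0.0, 0.0, None]
0.26 [None, None, 0.01, 0.01, 0.0, 0.0, 0.0, 0.0, 0.0, 0.0, 0.0, 0.0]
0.34 [None, None, 0.02, 0.01, 0.07, 0.07, 0.01, 0.01, 0.0, 0.0, 0.92, 0.07]
0.42 [None, None, 0.0, 0.07, 0.07, 0.07, 0.01, 0.08, 0.05, 0.0, 0.0, 0.0]
0.5 [None, None, 0.0, 0.0, 0.07, 0.07, 0.05, 0.08, 0.08, 0.0, 0.0, 0.0]
0.58 [None, None, 0.2, 0.08, 0.2, 0.2, 0.0, 0.0, 0.0, 0.04, 0.04, 0.04]
0.66 [None, None, 0.2, 0.19, 0.2, 0.21, 0.0, 0.01, 0.03, 0.04, 0.04, 0.04]
0.74 [None, None, 0.19, 0.19, 0.19, 0.0, 0.0, 0.03, 0.08, 0.1, 0.08, 0.12]
0.82 [None, 0.0, 0.12, 0.09, 0.0, 0.0, 0.0, 0.0, 0.0, 0.12, 0.1, 0.12]
```

>>> send_rows:
  targets:
    - {"x": -1.5,"z": 1.4}
    - {"x": -3,"z": 2.7}
    - {"x": -3.5,"z": 3.1}
    - {"x": -3.5,"z": 3.1}
    - {"x": -3.5,"z": 3.1}
    - {"x": -3.5,"z": 3.1}
    - {"x": -3.5,"z": 3.1}
    - {"x": -3.5,"z": 3.1}
    - {"x": -3.5,"z": 3.1}
    - {"x": -3.5,"z": 3.1}
    - {"x": -3,"z": 2.7}
    - {"x": -3,"z": 2.7}
  jaw: 8.5
  grip_force: 60

```text
$.targets[0]: bad value
```

```bash
python3 t.py 0.466 -0.0505 0.2 2.473
```

```text
t 0.1 p [ 0.1473 -0.6325  0.2305] jawyaw -1.3419 w 0.0852 F [-0.8  0.3 -0.5] q [ 1.28  0.54 -0.    1.54  0.    1.07 -0.07]
R [[0.227, -0.0, 0.974], [-0.974, 0.002, 0.227], [-0.002, -1.0, -0.0]]
shift tool cm [-49.45   3.12  44.25]
turn about tool y deg 141.42 (world z -141.42 )
turn about tool y deg -38.58 (world z 38.58 )
tilt fix deg [ 0.01 -0.   -0.09]
```

>>> send_rows:
  targets:
    - {"x": -1.5,"y": 0,"z": 1.4,"rx": 0,"ry": 0,"rz": 0}
    - {"x": -3,"y": 0,"z": 2.7,"rx": 0,"ry": 0,"rz": 0}
    - {"x": -3.5,"y": 0,"z": 3.1,"rx": 0,"ry": 0,"rz": 0}
    - {"x": -3.5,"y": 0,"z": 3.1,"rx": 0,"ry": 0,"rz": 0}
    - {"x": -3.5,"y": 0,"z": 3.1,"rx": 0,"ry": 0,"rz": 0}
    - {"x": -3.5,"y": 0,"z": 3.1,"rx": 0,"ry": 0,"rz": 0}
    - {"x": -3.5,"y": 0,"z": 3.1,"rx": 0,"ry": 0,"rz": 0}
    - {"x": -3.5,"y": 0,"z": 3.1,"rx": 0,"ry": 0,"rz": 0}
    - {"x": -3.5,"y": 0,"z": 3.1,"rx": 0,"ry": 0,"rz": 0}
    - {"x": -3.5,"y": 0,"z": 3.1,"rx": 0,"ry": 0,"rz": 0}
    - {"x": -3,"y": 0,"z": 2.7,"rx": 0,"ry": 0,"rz": 0}
    - {"x": -3,"y": 0,"z": 2.7,"rx": 0,"ry": 0,"rz": 0}
  jaw: 8.5
  grip_force: 60

```text
time_s: 1.3
position: [0.3945, -0.1785, 0.2313]
orientation: [-0.554, 0.554, -0.44, 0.44]
force: [0.2, -0.0, 0.6]
gripper_width: 0.0851
```

```bash
python3 t.py 0.466 -0.0505 0.2 2.473
```

```text
t 1.3 p [ 0.3945 -0.1785  0.2313] jawyaw -1.3417 w 0.0851 F [ 0.2 -0.   0.6] q [ 0.58  0.18 -0.29  2.07  0.06  0.9  -1.08]
R [[0.227, -0.0, 0.974], [-0.974, -0.0, 0.227], [0.0, -1.0, -0.0]]
shift tool cm [-10.85   3.12   9.87]
turn about tool y deg 141.44 (world z -141.44 )
turn about tool y deg -38.56 (world z 38.56 )
tilt fix deg [0.01 0.   0.  ]
```

>>> send_rows:
  targets:
    - {"x": -3,"y": 0,"z": 2.8,"rx": 0,"ry": 0,"rz": 0}
    - {"x": -3,"y": 0,"z": 2.7,"rx": 0,"ry": 0,"rz": 0}
    - {"x": -3,"y": 0,"z": 2.7,"rx": 0,"ry": 0,"rz": 0}
    - {"x": -1.8,"y": 0,"z": 1.7,"rx": 0,"ry": 0,"rz": 0}
    - {"x": 0,"y": 1,"z": 0,"rx": 0,"ry": -7.7,"rz": 0}
    - {"x": 0,"y": 1,"z": 0,"rx": 0,"ry": -7.7,"rz": 0}
    - {"x": 0,"y": 1,"z": 0,"rx": 0,"ry": -7.7,"rz": 0}
    - {"x": 0,"y": 0,"z": 0,"rx": 0,"ry": -7.7,"rz": 0}
    - {"x": 0,"y": 0,"z": 0,"rx": 0,"ry": -7.7,"rz": 0}
    - {"x": 0,"y": 0,"z": 0,"rx": 0,"ry": 0,"rz": 0}
    - {"x": 0,"y": 0,"z": 0,"rx": 0,"ry": 0,"rz": 0}

```text
time_s: 2.4
position: [0.4659, -0.0527, 0.2011]
orientation: [-0.667, 0.667, -0.234, 0.234]
force: [0.3, -0.5, 0.1]
gripper_width: 0.0848
```

```bash
python3 t.py 0.466 -0.0505 0.2 2.473; python3 - <<'E'
from cell import *
import cv2,numpy as np
from h import *
c=read_camera("wrist");cv2.imwrite("pics/w1.png",c["color"]);np.savez("w1.npz",**c)
W=cloud(c);H=W[...,2];cv2.imwrite("pics/w1h.png",np.clip(H*2500,0,255).astype(np.uint8))
dark=cv2.cvtColor(c["color"],cv2.COLOR_BGR2HSV)[...,2]<60
m=(H>.07)&(H<.085)&(abs(W[...,0]-.466)<.05)&(abs(W[...,1]+.05)<.05)
P=W[m][:,:2].astype(np.float32)
print(len(P),cv2.minAreaRect(P))
E
```

```text
t 2.4 p [ 0.4659 -0.0527  0.2011] jawyaw -0.6739 w 0.0848 F [ 0.3 -0.5  0.1] q [ 0.43  0.31 -0.49  2.01  0.19  0.87 -0.83]
R [[0.781, -0.0, 0.624], [-0.624, 0.0, 0.781], [-0.0, -1.0, -0.0]]
shift tool cm [-0.13  0.11  0.18]
turn about tool y deg 179.7 (world z -179.7 )
turn about tool y deg -0.3 (world z 0.3 )
tilt fix deg [ 0.01  0.   -0.02]
1269 ((0.4664258360862732, -0.051164254546165466), (0.06254860013723373, 0.013937830924987793), 52.6132698059082)
```

View pics/w1.png

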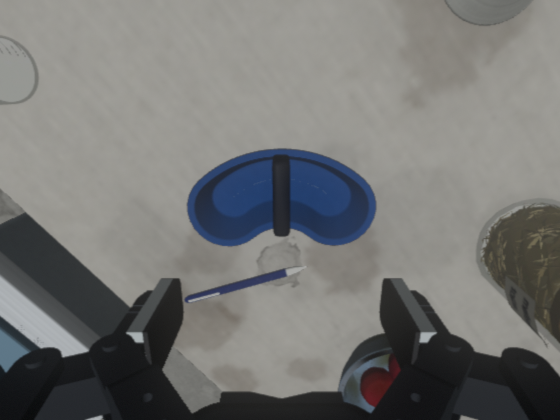

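The wrist view shows the tray with its black handle centred near pixel (282,195), aligned with the jaws. I'll fine-correct, descend and grip.

>>> send_rows:
  targets:
    - {"x": 0,"y": 2,"z": 0.15,"rx": 0,"ry": -1,"rz": 0}
    - {"x": 0,"y": 3,"z": 0,"rx": 0,"ry": 0,"rz": 0}
    - {"x": 0,"y": 3,"z": 0,"rx": 0,"ry": 0,"rz": 0}
    - {"x": 0,"y": 2,"z": 0,"rx": 0,"ry": 0,"rz": 0}
    - {"x": 0,"y": 2,"z": 0,"rx": 0,"ry": 0,"rz": 0}
    - {"x": 0,"y": 1.5,"z": 0,"rx": 0,"ry": 0,"rz": 0}
    - {"x": 0,"y": 1,"z": 0,"rx": 0,"ry": 0,"rz": 0}
    - {"x": 0,"y": 0.7,"z": 0,"rx": 0,"ry": 0,"rz": 0}
    - {"x": 0,"y": 0,"z": 0,"rx": 0,"ry": 0,"rz": 0}
    - {"x": 0,"y": 0,"z": 0,"rx": 0,"ry": 0,"rz": 0}

```text
time_s: 3.45
position: [0.4674, -0.0515, 0.0497]
orientation: [0.67, -0.67, 0.227, -0.227]
force: [0.2, 0.1, 0.3]
gripper_width: 0.0848
```

>>> send_rows:
  targets:
    - {"x": 0,"y": 0,"z": 0,"rx": 0,"ry": 0,"rz": 0}
    - {"x": 0,"y": 0,"z": 0,"rx": 0,"ry": 0,"rz": 0}
    - {"x": 0,"y": 0,"z": 0,"rx": 0,"ry": 0,"rz": 0}
    - {"x": 0,"y": 0,"z": 0,"rx": 0,"ry": 0,"rz": 0}
    - {"x": 0,"y": 0,"z": 0,"rx": 0,"ry": 0,"rz": 0}
    - {"x": 0,"y": 0,"z": 0,"rx": 0,"ry": 0,"rz": 0}
    - {"x": 0,"y": 0,"z": 0,"rx": 0,"ry": 0,"rz": 0}
    - {"x": 0,"y": 0,"z": 0,"rx": 0,"ry": 0,"rz": 0}
    - {"x": 0,"y": 0,"z": 0,"rx": 0,"ry": 0,"rz": 0}
    - {"x": 0,"y": 0,"z": 0,"rx": 0,"ry": 0,"rz": 0}
  jaw: 0
  grip_force: 60

```text
time_s: 4.45
position: [0.4672, -0.0515, 0.0495]
orientation: [-0.67, 0.67, -0.227, 0.227]
force: [-1.7, 0.9, 5.8]
gripper_width: 0.0133
```

```bash
python3 t.py 0.466 -0.0505 0.049 2.488
```

```text
t 4.45 p [ 0.4672 -0.0515  0.0495] jawyaw -0.6526 w 0.0133 F [-1.7  0.9  5.8] q [ 0.31  0.57 -0.37  2.1   0.39  0.54 -0.99]
R [[0.794, 0.0, 0.607], [-0.607, -0.0, 0.794], [0.0, -1.0, 0.0]]
shift tool cm [-0.15  0.05  0.01]
turn about tool y deg -179.94 (world z 179.94 )
turn about tool y deg 0.06 (world z -0.06 )
tilt fix deg [-0.    0.    0.02]
```

>>> send_rows:
  targets:
    - {"x": 0,"y": -0.5,"z": 0,"rx": 0,"ry": 0,"rz": 0}
    - {"x": 0,"y": -1,"z": 0,"rx": 0,"ry": 0,"rz": 0}
    - {"x": 0,"y": -2,"z": 0,"rx": 0,"ry": 0,"rz": 0}
    - {"x": 0,"y": -2,"z": 0,"rx": 0,"ry": 0,"rz": 0}
    - {"x": 0,"y": -2,"z": 0,"rx": 0,"ry": 0,"rz": 0}
    - {"x": 0,"y": -2,"z": 0,"rx": 0,"ry": 0,"rz": 0}
    - {"x": 0,"y": -2,"z": 0,"rx": 0,"ry": 0,"rz": 0}
    - {"x": 0,"y": -1.5,"z": 0,"rx": 0,"ry": 0,"rz": 0}
    - {"x": 0,"y": -1,"z": 0,"rx": 0,"ry": 0,"rz": 0}
    - {"x": 0,"y": 0,"z": 1,"rx": 0,"ry": 0,"rz": 0}
    - {"x": 0,"y": 0,"z": 2,"rx": 0,"ry": 0,"rz": 0}
    - {"x": 0,"y": 0,"z": 2,"rx": 0,"ry": 0,"rz": 0}

```text
time_s: 5.65
position: [0.4974, -0.0109, 0.1886]
orientation: [-0.67, 0.67, -0.227, 0.226]
force: [0.4, 0.5, -1.8]
gripper_width: 0.013
```

>>> send_rows:
  targets:
    - {"x": 0,"y": 0,"z": 3,"rx": 0,"ry": 0,"rz": 0}
    - {"x": 0,"y": 0,"z": 3,"rx": 0,"ry": 0,"rz": 0}
    - {"x": 0,"y": 0,"z": 3,"rx": 0,"ry": 0,"rz": 0}
    - {"x": 0,"y": 0,"z": 3,"rx": 0,"ry": 0,"rz": 0}
    - {"x": 0,"y": 0,"z": 3,"rx": 0,"ry": 0,"rz": 0}
    - {"x": 0,"y": 0,"z": 2,"rx": 0,"ry": 0,"rz": 0}
    - {"x": 0,"y": 0,"z": 1,"rx": 0,"ry": 0,"rz": 0}
    - {"x": 0,"y": 0,"z": 0,"rx": 0,"ry": 3,"rz": 0}
    - {"x": 0,"y": 0,"z": 0,"rx": 0,"ry": 5,"rz": 0}
    - {"x": 0,"y": 0,"z": 0,"rx": 0,"ry": 6,"rz": 0}
    - {"x": 0,"y": 0,"z": 0,"rx": 0,"ry": 6,"rz": 0}
    - {"x": 0,"y": 0,"z": 0,"rx": 0,"ry": 6,"rz": 0}

```text
time_s: 6.85
position: [0.606, 0.1308, 0.1884]
orientation: [-0.6, 0.601, -0.373, 0.373]
force: [-0.1, 0.3, -1.9]
gripper_width: 0.0133
```

>>> send_rows:
  targets:
    - {"x": 0,"y": 0,"z": 0,"rx": 0,"ry": 6,"rz": 0}
    - {"x": 0,"y": 0,"z": 0,"rx": 0,"ry": 6,"rz": 0}
    - {"x": 0,"y": 0,"z": 0,"rx": 0,"ry": 6,"rz": 0}
    - {"x": 0,"y": 0,"z": 0,"rx": 0,"ry": 6,"rz": 0}
    - {"x": 0,"y": 0,"z": 0,"rx": 0,"ry": 6,"rz": 0}
    - {"x": 0,"y": 0,"z": 0,"rx": 0,"ry": 6,"rz": 0}
    - {"x": 0,"y": 0,"z": 0,"rx": 0,"ry": 5,"rz": 0}
    - {"x": 0,"y": 0,"z": 0,"rx": 0,"ry": 4,"rz": 0}
    - {"x": 0,"y": 0,"z": 0,"rx": 0,"ry": 2,"rz": 0}
    - {"x": 0,"y": 0,"z": 0,"rx": 0,"ry": 0,"rz": 0}
    - {"x": 0,"y": 0,"z": 0,"rx": 0,"ry": 0,"rz": 0}
    - {"x": 0,"y": 0,"z": 0,"rx": 0,"ry": 0,"rz": 0}

```text
time_s: 8.05
position: [0.6065, 0.1311, 0.189]
orientation: [0.404, -0.404, 0.581, -0.58]
force: [0.7, 0.5, -2.0]
gripper_width: 0.0131
```

```bash
python3 t.py 0.624 0.156 0.049 -1.93; python3 - <<'E'
from cell import *
import cv2,numpy as np
for n in("wrist","side","top"):
    c=read_camera(n);cv2.imwrite(f"pics/{n}2.png",c["color"]);np.savez(f"{n}2.npz",**c)
E
```

```text
t 8.05 p [0.6065 0.1311 0.189 ] jawyaw -1.9261 w 0.0131 F [ 0.7  0.5 -2. ] q [-0.15  0.54 -0.19  1.65  0.12  0.96 -2.31]
R [[-0.348, -0.001, 0.938], [-0.938, -0.0, -0.348], [0.0, -1.0, -0.0]]
shift tool cm [-2.95 14.    0.79]
turn about tool y deg 0.23 (world z -0.23 )
turn about tool y deg -179.77 (world z 179.77 )
tilt fix deg [0.03 0.   0.02]
```

View pics/wrist2.png

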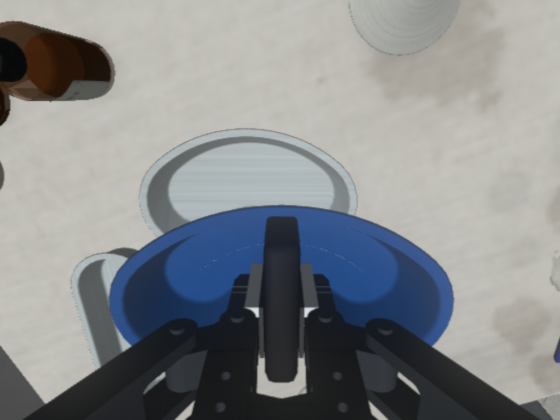

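View pics/side2.png

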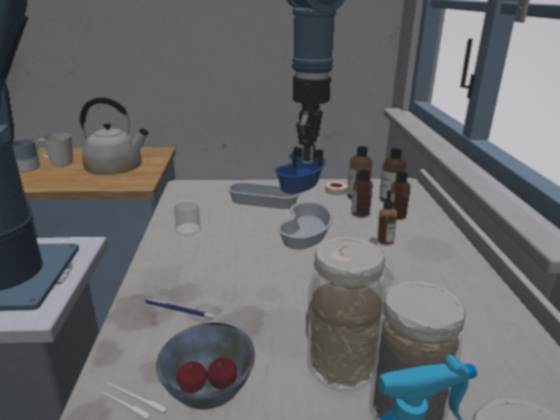

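```bash
python3 - <<'E'
from h import *
c=dict(np.load("wrist2.npz"));W=cloud(c);H=W[...,2];hsv=cv2.cvtColor(c["color"],cv2.COLOR_BGR2HSV)
# handle top
m=(hsv[...,2]<70)&(abs(np.indices(H.shape)[1]-282)<14);m[:218]=0;m[380:]=0
P=W[m];P=P[(P[:,2]>.19)&(P[:,2]<.24)];print("handle",len(P),P.mean(0))
x=np.array([np.cos(-.357),np.sin(-.357)]);s=P[:,:2]@x
for a,b in((0,10),(30,40),(60,70),(90,100)):
    lo,hi=np.percentile(s,[a,b]);print(round((lo+hi)/2,4),np.median(P[(s>=lo)&(s<=hi)][:,2]).round(4))
# blue rim: height along x
bl=(hsv[...,0]>100)&(hsv[...,0]<130)&(hsv[...,1]>130);bl[:150]=0;Q=W[bl];print("blue top z by end:")
d=Q[:,:2]-np.array([.6065,.1311]);y=d@np.array([-x[1],x[0]]);xx=d@x
for lo,hi in((-.09,-.06),(-.06,-.03),(-.03,0),(0,.03),(.03,.06),(.06,.09)):
    k=(y>lo)&(y<hi);print(lo,np.percentile(Q[k][:,2],98).round(4),"xmax",xx[k].max().round(4)) if k.sum()>20 else 0
print("y range",y.min(),y.max())
# dish rim
k=(H>.033)&(H<.045);k[:120]=0;k[240:]=0;k[:,:137]=0;k[:,360:]=0
D=W[k];print(len(D))
def sd(o,a):
    X=np.array([np.cos(a),np.sin(a)]);Y=np.array([-X[1],X[0]]);e=D[:,:2]-o;px,py=e@X+.075,e@Y
    t=np.clip(np.arctan2(py,px),-.72,.72);return np.hypot(px-.075*np.cos(t),py-.075*np.sin(t)),t
r,t=sd(np.array([.6241,.1563]),-.359)
for lo in np.arange(-.9,.9,.2):
    q=r[(t>=lo)&(t<lo+.2)];print(lo.round(1),len(q),np.percentile(q,[2,50,98]).round(4) if len(q)>10 else 0)
E
```

```text
handle 4267 [0.61226766 0.12976974 0.21541458]
0.4953 0.2176
0.5194 0.2176
0.5404 0.2176
0.5526 0.2069
blue top z by end:
-0.09 0.1847 xmax 0.0147
-0.06 0.1847 xmax 0.029
-0.03 0.2182 xmax 0.0339
0 0.332 xmax 0.0831
0.03 0.1844 xmax 0.0298
0.06 0.1844 xmax 0.0168
y range -0.08384736240767401 0.08670538947348227
3010
-0.9 493 [0.0389 0.0424 0.0463]
-0.7 235 [0.0387 0.0427 0.046 ]
-0.5 240 [0.0386 0.0426 0.0459]
-0.3 244 [0.0387 0.0427 0.0458]
-0.1 255 [0.0384 0.0427 0.0459]
0.1 251 [0.0386 0.0425 0.0459]
0.3 251 [0.0385 0.0423 0.0459]
0.5 255 [0.0386 0.0424 0.046 ]
0.7 786 [0.0389 0.042  0.0463]
```

>>> send_rows:
  targets:
    - {"x": -1.4,"y": 0,"z": 0.4,"rx": 0,"ry": 0,"rz": 0}
    - {"x": -1.4,"y": 0,"z": 0.4,"rx": 0,"ry": 0.2,"rz": 0}
    - {"x": 0,"y": 1,"z": 0,"rx": 0,"ry": 0,"rz": 0}
    - {"x": 0,"y": 2,"z": 0,"rx": 0,"ry": 0,"rz": 0}
    - {"x": 0,"y": 2,"z": 0,"rx": 0,"ry": 0,"rz": 0}
    - {"x": 0,"y": 2,"z": 0,"rx": 0,"ry": 0,"rz": 0}
    - {"x": 0,"y": 1.5,"z": 0,"rx": 0,"ry": 0,"rz": 0}
    - {"x": 0,"y": 0.7,"z": 0,"rx": 0,"ry": 0,"rz": 0}
    - {"x": 0,"y": 0,"z": 0,"rx": 0,"ry": 0,"rz": 0}
    - {"x": 0,"y": 0,"z": 0,"rx": 0,"ry": 0,"rz": 0}
    - {"x": 0,"y": 0,"z": 0,"rx": 0,"ry": 0,"rz": 0}

```text
time_s: 9.3
position: [0.6248, 0.155, 0.0984]
orientation: [-0.403, 0.402, -0.581, 0.582]
force: [0.1, -0.1, -2.0]
gripper_width: 0.0131
```

```bash
python3 t.py 0.6236 0.155 0.052 -1.93; python3 - <<'E'
from cell import *
import cv2,numpy as np
for n in("wrist","side"):
    c=read_camera(n);cv2.imwrite(f"pics/{n}3.png",c["color"]);np.savez(f"{n}3.npz",**c)
E
```

```text
t 9.3 p [0.6248 0.155  0.0984] jawyaw -1.9302 w 0.0131 F [ 0.1 -0.1 -2. ] q [-0.19  0.69 -0.17  1.64  0.15  0.82 -2.36]
R [[-0.352, 0.002, 0.936], [-0.936, 0.001, -0.352], [-0.001, -1.0, 0.002]]
shift tool cm [ 0.04  4.64 -0.12]
turn about tool y deg -0.01 (world z 0.01 )
turn about tool y deg 179.99 (world z -179.99 )
tilt fix deg [-0.09  0.   -0.07]
```

View pics/side3.png

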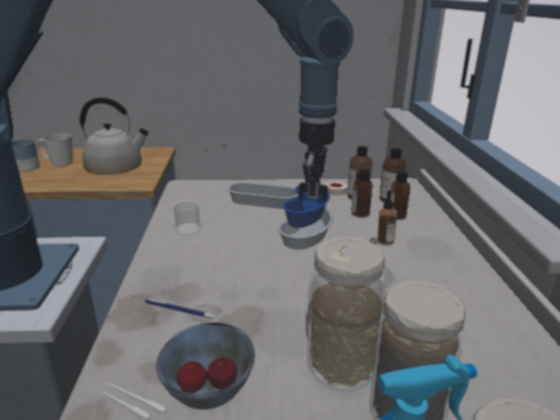

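View pics/wrist3.png

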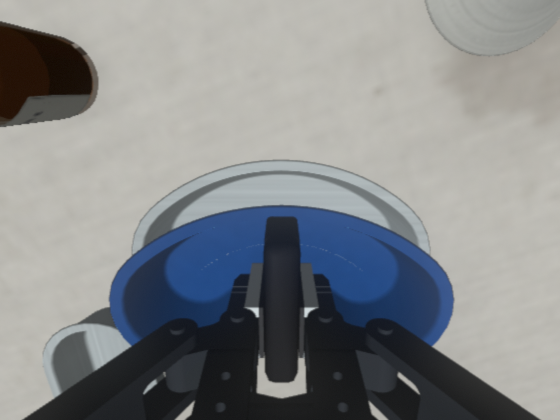

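The wrist view shows tray (centre column 282) and dish (281) concentric and matching in outline. Lowering.

>>> send_rows:
  targets:
    - {"x": 0,"y": 0.6,"z": -0.1,"rx": 0,"ry": 0,"rz": 0}
    - {"x": 0,"y": 0.8,"z": 0,"rx": 0,"ry": 0,"rz": 0}
    - {"x": 0,"y": 0.8,"z": 0,"rx": 0,"ry": 0,"rz": 0}
    - {"x": 0,"y": 0.8,"z": 0,"rx": 0,"ry": 0,"rz": 0}
    - {"x": 0,"y": 0.5,"z": 0,"rx": 0,"ry": 0,"rz": 0}
    - {"x": 0,"y": 0.3,"z": 0,"rx": 0,"ry": 0,"rz": 0}
    - {"x": 0,"y": 0.2,"z": 0,"rx": 0,"ry": 0,"rz": 0}
    - {"x": 0,"y": 0.2,"z": 0,"rx": 0,"ry": 0,"rz": 0}
    - {"x": 0,"y": 0,"z": 0,"rx": 0,"ry": 0,"rz": 0}
    - {"x": 0,"y": 0,"z": 0,"rx": 0,"ry": 0,"rz": 0}

```text
time_s: 10.4
position: [0.6231, 0.1551, 0.0555]
orientation: [-0.403, 0.402, -0.581, 0.581]
force: [-0.5, -0.6, -2.1]
gripper_width: 0.0131
```

>>> send_rows:
  targets:
    - {"x": 0,"y": 0.1,"z": 0,"rx": 0,"ry": 0,"rz": 0}
    - {"x": 0,"y": 0.1,"z": 0,"rx": 0,"ry": 0,"rz": 0}
    - {"x": 0,"y": 0.1,"z": 0,"rx": 0,"ry": 0,"rz": 0}
    - {"x": 0,"y": 0,"z": 0,"rx": 0,"ry": 0,"rz": 0}

```text
time_s: 10.8
position: [0.6231, 0.1551, 0.0526]
orientation: [-0.403, 0.403, -0.581, 0.581]
force: [-1.5, -0.1, 0.9]
gripper_width: 0.0129
```

>>> send_rows:
  targets:
    - {"x": 0,"y": 0.05,"z": 0,"rx": 0,"ry": 0,"rz": 0}
    - {"x": 0,"y": 0.0,"z": 0,"rx": 0,"ry": 0,"rz": 0}
    - {"x": 0,"y": 0,"z": 0,"rx": 0,"ry": 0,"rz": 0}

```text
time_s: 11.1
position: [0.6231, 0.1551, 0.0526]
orientation: [-0.403, 0.403, -0.581, 0.581]
force: [-2.2, 0.2, 6.8]
gripper_width: 0.0132
```

```bash
python3 t.py 0.6236 0.155 0.052 -1.93
```

```text
t 11.1 p [0.6231 0.1551 0.0526] jawyaw -1.9302 w 0.0132 F [-2.2  0.2  6.8] q [-0.2   0.75 -0.16  1.66  0.16  0.75 -2.37]
R [[-0.352, 0.0, 0.936], [-0.936, -0.0, -0.352], [0.0, -1.0, 0.0]]
shift tool cm [-0.01  0.06  0.05]
turn about tool y deg -0.01 (world z 0.01 )
turn about tool y deg 179.99 (world z -179.99 )
tilt fix deg [-0.02  0.    0.  ]
```

Firm contact at the expected height (0.0526 against 0.0525). Release and rise.

>>> send_rows:
  targets:
    - {"x": 0,"y": 0,"z": 0,"rx": 0,"ry": 0,"rz": 0}
    - {"x": 0,"y": 0,"z": 0,"rx": 0,"ry": 0,"rz": 0}
    - {"x": 0,"y": 0,"z": 0,"rx": 0,"ry": 0,"rz": 0}
    - {"x": 0,"y": 0,"z": 0,"rx": 0,"ry": 0,"rz": 0}
    - {"x": 0,"y": 0,"z": 0,"rx": 0,"ry": 0,"rz": 0}
    - {"x": 0,"y": 0,"z": 0,"rx": 0,"ry": 0,"rz": 0}
  jaw: 5

```text
time_s: 11.7
position: [0.623, 0.155, 0.0517]
orientation: [-0.403, 0.403, -0.581, 0.581]
force: [0.5, -0.4, -0.2]
gripper_width: 0.0502
```

>>> send_rows:
  targets:
    - {"x": 0,"y": -0.5,"z": 0,"rx": 0,"ry": 0,"rz": 0}
    - {"x": 0,"y": -1,"z": 0,"rx": 0,"ry": 0,"rz": 0}
    - {"x": 0,"y": -2,"z": 0,"rx": 0,"ry": 0,"rz": 0}
    - {"x": 0,"y": -3,"z": 0,"rx": 0,"ry": 0,"rz": 0}
    - {"x": 0,"y": -3,"z": 0,"rx": 0,"ry": 0,"rz": 0}
    - {"x": 0,"y": -3,"z": 0,"rx": 0,"ry": 0,"rz": 0}
    - {"x": 0,"y": -2,"z": 0,"rx": 0,"ry": 0,"rz": 0}
    - {"x": 0,"y": 0,"z": -3,"rx": 0,"ry": 0,"rz": 0}
    - {"x": 0,"y": 0,"z": -4,"rx": 0,"ry": 0,"rz": 0}
    - {"x": 0,"y": 0,"z": -3,"rx": 0,"ry": 0,"rz": 0}
    - {"x": 0,"y": 0,"z": 0,"rx": 0,"ry": 0,"rz": 0}
    - {"x": 0,"y": 0,"z": 0,"rx": 0,"ry": 0,"rz": 0}

```text
time_s: 12.9
position: [0.5295, 0.1906, 0.1979]
orientation: [-0.403, 0.402, -0.581, 0.581]
force: [0.1, 0.1, 0.1]
gripper_width: 0.0502
```

```bash
python3 t.py ; python3 - <<'E'
from cell import *
from h import *
for n in("wrist","top"):
    c=read_camera(n);cv2.imwrite(f"pics/{n}4.png",c["color"]);np.savez(f"{n}4.npz",**c)
c=dict(np.load("wrist4.npz"));W=cloud(c);H=W[...,2];hsv=cv2.cvtColor(c["color"],cv2.COLOR_BGR2HSV)
P=W[(abs(W[...,0]-.624)<.05)&(abs(W[...,1]-.156)<.05)&(H>.072)&(H<.095)]
print("handle",len(P),np.median(P[:,2]),cv2.minAreaRect(P[:,:2].astype(np.float32)))
bl=(hsv[...,0]>100)&(hsv[...,0]<130)&(hsv[...,1]>110)&(abs(W[...,0]-.624)<.12)&(abs(W[...,1]-.156)<.12)
B=W[bl];o=np.array([.6241,.1563]);a=-.359;X=np.array([np.cos(a),np.sin(a)]);Y=np.array([-X[1],X[0]])
d=B[:,:2]-o
for lo in np.arange(-.09,.09,.03):
    k=(d@Y>lo)&(d@Y<lo+.03);print(lo.round(2),np.percentile(B[k][:,2],98).round(4))
print(np.ptp(d@Y),(d@Y).min(),(d@Y).max(),(d@X).min(),(d@X).max())
k=(H>.033)&(H<.0405)&(abs(W[...,0]-.624)<.12)&(abs(W[...,1]-.156)<.12)&~bl&(hsv[...,1]<60)
D=W[k][:,:2]-o;px,py=D@X+.075,D@Y;t=np.clip(np.arctan2(py,px),-.72,.72);r=np.hypot(px-.075*np.cos(t),py-.075*np.sin(t))
for s in(1,-1):
  for lo in np.arange(-.9,.9,.4):
    q=r[(t>=lo)&(t<lo+.4)&(s*(np.hypot(px,py)-.075)>0)&(r<.06)];print("dish",s,lo.round(1),len(q),np.percentile(q,[2,50,98]).round(4) if len(q)>10 else 0)
E
```

```text
t 12.9 p [0.5295 0.1906 0.1979] jawyaw -1.9291 w 0.0502 F [0.1 0.1 0.1] q [-0.26  0.44 -0.22  1.8   0.12  0.92 -2.45]
R [[-0.351, 0.002, 0.936], [-0.936, 0.0, -0.351], [-0.001, -1.0, 0.001]]
tilt fix deg [-0.08  0.   -0.05]
handle 1905 0.08094295921116698 ((0.6213452816009521, 0.15596914291381836), (0.013585654087364674, 0.06373276561498642), 69.04680633544922)
-0.09 0.0486
-0.06 0.0483
-0.03 0.3411
0.0 0.0487
0.03 0.0482
0.06 0.0485
0.1749635206064092 -0.08580694992067223 0.08915657068573699 -0.05659538834493224 0.03362912192142832
dish 1 -0.9 1268 [0.0387 0.0427 0.0468]
dish 1 -0.5 739 [0.0382 0.0416 0.0458]
dish 1 -0.1 742 [0.0382 0.0416 0.0457]
dish 1 0.3 722 [0.0382 0.0416 0.0457]
dish 1 0.7 1040 [0.0388 0.0424 0.0467]
dish -1 -0.9 647 [0.0404 0.044  0.0476]
dish -1 -0.5 138 [0.0405 0.0437 0.0478]
dish -1 -0.1 141 [0.0403 0.0436 0.0475]
dish -1 0.3 143 [0.0403 0.0435 0.0476]
dish -1 0.7 608 [0.0403 0.0437 0.0476]
```

View pics/wrist4.png

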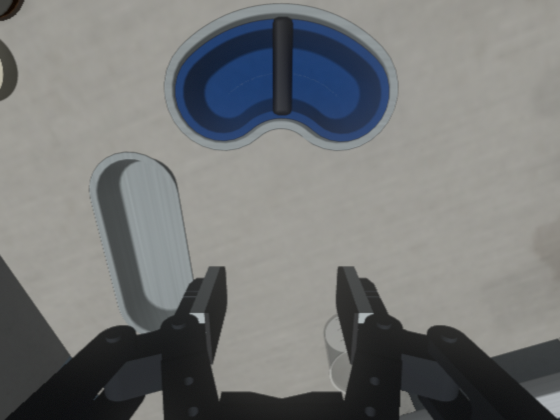

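View pics/top4.png

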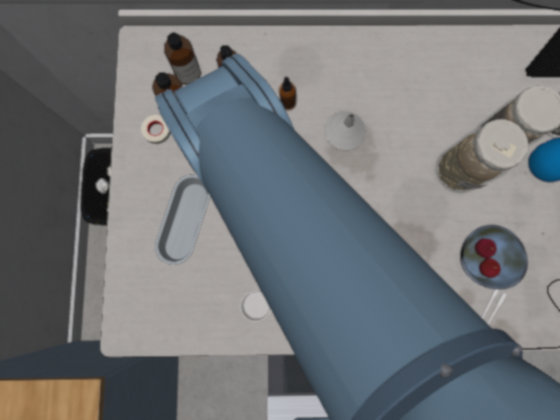

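Wrist view: the tray (handle near (282,65)) sits evenly inside the dish rim. The oblong dish in the top view is unmoved at (183,220).

```bash
python3 -c "
from cell import *
print(close_job())"
```

```text
the job is handed in; nothing more can be done
None
```

I gripped the blue tray by its bridge handle, turned it about 73° to match the kidney dish and lowered it in until it touched the floor (7 N). Then I let go, backed off and handed the job in at about 13 s. The hand-in reports no verdict.

**Last checks:**
- **Seating:** the handle's top was at 81 mm, which is what a fully nested tray gives. The tray's rim was level to within 0.5 mm along its length.
- **Position:** the tray was about 3 mm off the dish's centre and within 1° of its direction.
- **Oblong dish:** it was in the same place in the before and after top pictures.
- **Robot:** the gripper was clear of everything, with no force on the tool.

**Small disagreements:** the tray's rim measured about 48.4 mm against 47 mm nominal. The outer half-width of the dish's rim came out about 2 mm larger on the hollow side than the 45.5 mm nominal. Both are within the calibration's roughly 2 mm. The arm blocked the top view of the nested tray, so those last numbers rest on the wrist camera alone.

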